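# Rehang the valve puller on the other folding hook and fold the empty hook away

## Task

The valve puller hangs on one of the two folding hooks on the upright panel: swing the other hook, which is folded up, down until it is fully open against its stop, move the puller across, and let it down gently onto that hook without dropping it, so that it hangs freely. Then fold the emptied hook up flat against the panel, so that the receiver can swing past on its turntable. Do not disturb the glass valves and the porcelain insulator.

Things in the scene. Friction and masses are not known exactly. Their poses are not given: they have to be found in the camera images.
- panel: Cream upright panel, 300 wide, 20 thick, top edge 215 above the desk, fixed. Origin: centre of its underside; z up, x into the panel (its face with the hooks is at x = -10 and looks to -x), y along it. Hooks sit at y = +80 and y = -80. Behind it (+x) are low braces and a foot out to x = 75. A hook: 10 rod, at its end a red roller 18 in diameter, 24 long along y, centre 90 from the hinge axis.
- place_1 (a point): Point on the hinge line of the hook place at panel y = +80: 26 in front of the panel's mid-plane, 170 above the desk. The hinge runs along the panel's y at this x and y, but each hook is clamped in a vertical slot at its own, unreported height, from 15 below to 15 above this point: see it or find it by touch. Same axes as the panel.
- place_2 (a point): The same for the place at panel y = -80 (its hook has its own unreported height, again 155 to 185 above the desk at the hinge). Folded, the hook's rod stands straight up, roller above the panel's top edge; open, it points level away from the face. The roller's flat ends can be pinched from above; it can turn between the fingers as the hook swings.
- hook_a (a joint): Angle of the hook on which the puller hangs at the start: 0 = folded flat (rod straight up, firm stop), 1.57 = fully open (rod level, firm stop). Friction of 0.2 N m holds it at any angle; about 2 to 3 N at the roller moves it. It may be in either place; the puller shows which.
- hook_b (a joint): Angle of the other, empty hook, same meaning and same friction: 0 = folded flat, 1.57 = fully open at a firm stop. It starts folded or nearly so, up to 0.12.
- puller: Steel valve puller, flat, 12 thick, 180 long, 0.2-0.4 kg. Origin: top inside its eye, where it rests on the rod, 5 above the rod's axis. z up, x through its thickness (along the rod), y its width. The eye opens from z = 0 (roof falls 4 at y = 12) down to -42, 46 wide. Blue grip tab z = 11 to 58, 30 wide (y), 12 thick: pinch it through its thickness from above. Stem and jaws reach z = -121.
- receiver: Dark receiver module with metal faces, on a round aluminium turntable 220 in diameter, 130 high in all; fixed. Origin: centre of the turntable's underside.
- valve_1: Smoky glass valve, 52 in diameter, 118 high, standing loose. Origin: centre of its base.
- valve_2: Another such valve.
- insulator: White porcelain insulator, 72 in diameter, 92 high, standing loose. Origin: centre of its base.
There are look-alikes about, which are no part of the job. What is shaped like the puller but orange or turquoise is not meant.

How it is judged:
By the outcome, as a careful person would: the job done as asked, in the order asked, and still so for the second after the job is handed in, with the robot touching nothing.
It also fails if it takes over 70 s, if anything falls off the work surface, if the arm or the gripper's body presses on something with over 40 N, if the wrist force passes 120 N, or if a joint passes its speed limit or range.

## Robot

A 7-joint arm with a two-finger parallel gripper is mounted at the origin on the work surface. World frame = base frame: x ahead of the robot, y to its left, z up, the work surface at z = 0. Lengths are in m, angles in rad, forces in N, time in s.
With the tool pointing down it reaches from about 0.4 to 0.875 m from the base axis. Payload 19.3 kg.
Tool frame: the origin (TCP) lies between the finger pads; the fingertips stand 17 mm ahead of it and the grasp point (between the pads) lies 2 mm behind it (bot.tips_ahead is the z of the fingertips in the tool frame, in m); z points along the fingers, y is the direction in which the jaws open and shut (so a half turn about z gives the same grasp; the last joint's range is limited). The gripper opens to 85 mm and grips with 20 to 120 N. Pads are 22 mm wide; open, the fingers measure 114 mm over their backs; the gripper's body (76 mm by 85 mm) begins 54 mm behind the grasp point. The pads swing forward as they close: fully open they stand 13 mm farther back than shut.
Start: joints at [1.215, 0.521, -0.036, 1.599, 0.021, 1.021, -0.113], TCP at [0.176, -0.6, 0.248] pointing down, gripper open.
Joint ranges: [-2.91, 2.91], [-0.3, 2.13], [-1.5, 1.42], [0.17, 2.43], [-1.26, 4.41], [0.16, 1.93], [-2.52, 2.52]. Speed limits (rad/s): [1.89, 1.89, 2.39, 2.39, 3.01, 3.01, 3.01].

## Interface

Orientations are given as [roll, pitch, yaw] about the fixed x, y, z axes, in that order (R = Rz(yaw) Ry(pitch) Rx(roll)).
In Python, from workcell import telemetry, cams, job, bot gives the robot as it stands.
- The arm moves only by the tool arm_command, never from a script. Its argument "deltas" is a list of rows, each a list of 7 numbers: the opening, from -1 (shut) to 1 (fully open), so that 0 is half open, then the shift along the tool's x, y, z normalised to -1 to 1, where 1 is 150 mm, then the turn, a rotation vector about the tool's x, y, z normalised to -1 to 1, where 1 is 45 degrees. In form: [[hand, tx, ty, tz, rx, ry, rz], ...]. A call has 1 to 8 rows; each row is the pose to reach, as a shift and turn from the pose commanded when the call began, along the tool's axes at that moment; what a row does not reach only later rows make up. A row lasts 1/8 s, in which the tool goes at most 62.5 mm and 10.7 degrees, less where a joint would pass 70% of its speed; a pose out of reach is approached as far as the arm can. A call with a number of a shift or a turn outside -1 to 1 is refused whole. A call with a gripper value outside its range is refused whole. The fingers move at their own pace and stop on an object; "newtons" is the grip in N (left out, the last holds). Time passes only in rows, so rows that repeat a pose let the fingers close. It gives the time, the measured TCP pose, the force and the opening at its end, in the units of the state.
- telemetry.observe(): the state, without advancing time (a new reading comes with each control period).
- cams.grab_frame(name): name is "side" or "top" or "wrist"; returns the picture (384x512x3 uint8, blue, green, red); there is no depth.
- cams.get_calibration(name): a dict with "fx", "fy", "cx", "cy" (pixels), "R" (3x3) and "t" (3): a world point X has camera coordinates R X + t. Camera axes: x right, y down, z forward; pixel columns grow to the right and rows downward; lengths in m; the calibration is good to about 2 mm. A picture is of the moment at which its call begins: read the wrist's pose just before it. get_calibration takes no time and is no camera call; for the wrist camera it gives the pose at the moment of the call.
- job.job_done(): hands the job in, once; it reports no verdict.
The state is a dict: "clock": time; "qpos": joint angles; "qd": joint speeds; "joint_efforts": joint torques, N m; "position": TCP position; "tool_rot": TCP orientation; "force": force on the tool from outside, world axes, zero at the start; "moment": the same for the moment, N m; "grip_width": finger opening in m.
Only numpy, scipy, OpenCV 4.12 (cv2) and the standard library are available. Lean on these libraries where they do the work, as an engineer would, in place of code of your own. Each camera call takes 0.05 s, during which the arm holds its last target.

## Working session

There is one attempt and no reset: what is moved stays moved. The work goes in short steps, Python scripts to look and compute and a tool call to move; the robot and the scene stay as the last step left them, time stands still between calls to the robot, and variables do not carry over. Pictures are saved under pics/ and viewed, and the job is handed in when it is done.

Besides the shell and the picture viewer there is one more tool, called after "Request:" as name(argument=value, ...) on one line, values as JSON. arm_command: Moves the arm, as the interface text tells. Its arguments: {"type":"object","properties":{"deltas":{"type":"array","items":{"type":"array","items":{"type":"number"}}},"newtons":{"type":"number"}},"required":["deltas"]}

```bash
ls; mkdir -p pics; python3 - <<'E'
from workcell import telemetry, cams, job, bot
import cv2
print(telemetry.observe())
for n in ("side","top","wrist"):
    c=cams.get_calibration(n); print(n,c)
    cv2.imwrite(f"pics/{n}0.png",cams.grab_frame(n))
E
```

```text
pics
{'clock': 0.0, 'qpos': array([ 1.2148284 ,  0.52205334, -0.03632669,  1.59998915,  0.02119736,
        1.02113787, -0.11279238]), 'qd': array([-0.00027434,  0.00017368,  0.00247194,  0.00055399,  0.00062718,
       -0.00048291,  0.00035788]), 'joint_efforts': array([ 1.05570114e-03, -9.27108765e+01,  1.97998323e+00, -3.69931090e+01,
        1.78549852e-02,  8.15085339e-03,  5.45572402e-05]), 'position': array([ 0.1760572 , -0.59935086,  0.24770799]), 'tool_rot': array([-3.14039289e+00,  8.52295914e-05,  2.85763281e-01]), 'force': array([-0.09425256, -0.54004419,  0.08712694]), 'moment': array([-0.01609393,  0.03170058,  0.02751079]), 'grip_width': 0.08565374145723396}
side {'fx': 491.7942270030445, 'fy': 491.7942270030445, 'cx': 260.8761693216188, 'cy': 188.2410046727183, 'R': array([[ 0.99802902, -0.05999546,  0.01840171],
       [-0.03296155, -0.75069781, -0.65982295],
       [ 0.0534005 ,  0.6579159 , -0.75119575]]), 't': array([-0.55457385,  0.1014786 ,  1.27674795])}
top {'fx': 453.1016991103817, 'fy': 453.1016991103817, 'cx': 258.9439365174459, 'cy': 190.35378780451668, 'R': array([[-0.00180387, -0.9997053 , -0.02420882],
       [-0.99312348,  0.00462478, -0.11698022],
       [ 0.1170577 ,  0.02383133, -0.99283914]]), 't': array([0.00322014, 0.57045098, 1.0039633 ])}
wrist {'fx': 331.5564510155351, 'fy': 331.5564510155351, 'cx': 256.09195197392654, 'cy': 191.45506222809806, 'R': array([[ 0.28181619, -0.95946755, -0.00128774],
       [-0.9117907 , -0.26822982,  0.31095094],
       [-0.29869275, -0.08645686, -0.95042509]]), 't': array([-0.62352523, -0.03950678,  0.38065309])}
```

View pics/side0.png

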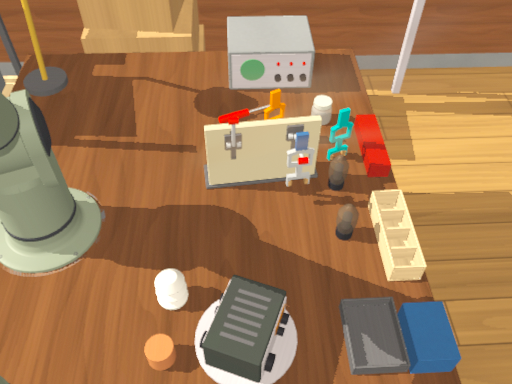

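View pics/top0.png

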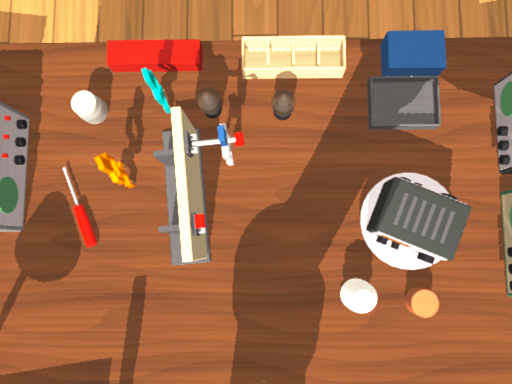

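View pics/wrist0.png

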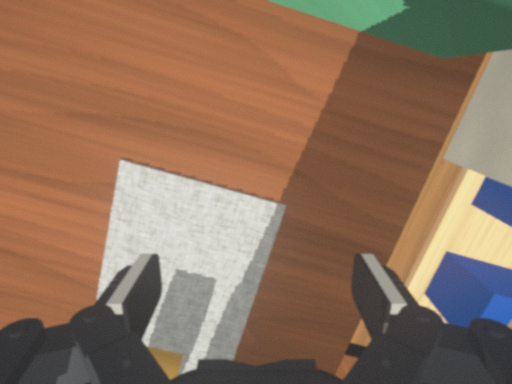

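```bash
python3 - <<'E'
import cv2
t=cv2.imread("pics/top0.png"); s=cv2.imread("pics/side0.png")
cv2.imwrite("pics/tz.png",cv2.resize(t[90:275,140:260],None,fx=3.2,fy=3.2,interpolation=cv2.INTER_CUBIC))
cv2.imwrite("pics/sz.png",cv2.resize(s[80:225,190:390],None,fx=4,fy=4,interpolation=cv2.INTER_CUBIC))
E
```

```text
(no output)
```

View pics/tz.png

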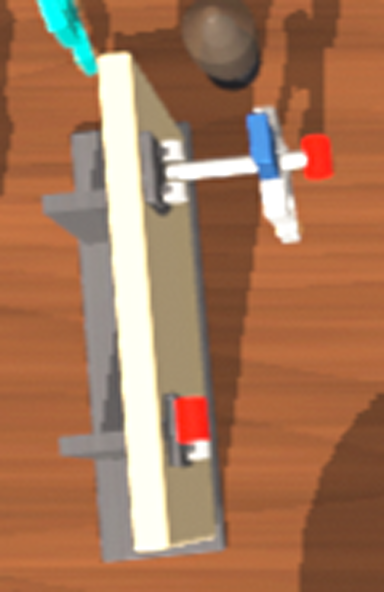

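View pics/sz.png

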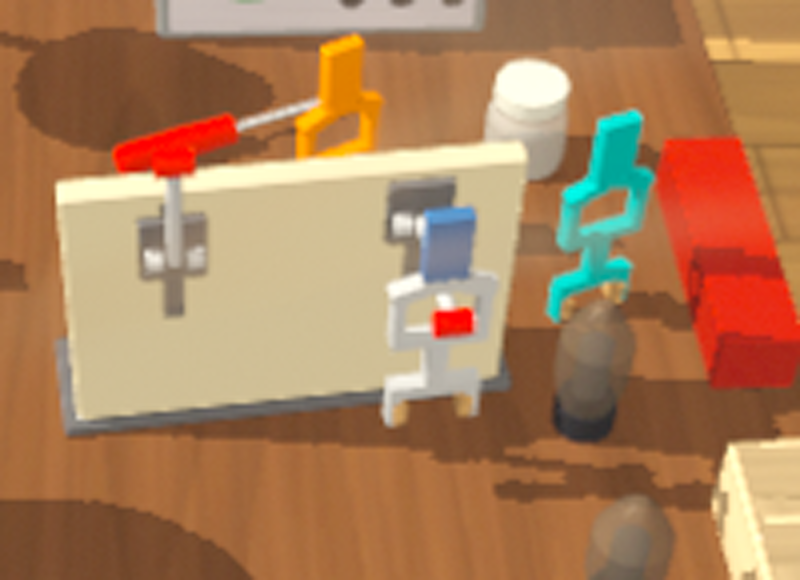

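```bash
cat > h.py <<'E'
import numpy as np
from workcell import telemetry, cams, job, bot
from scipy.optimize import least_squares
from scipy.spatial.transform import Rotation as Ro
CAL={}
def cal(n):
    if n=="wrist": return cams.get_calibration(n)
    if n not in CAL: CAL[n]=cams.get_calibration(n)
    return CAL[n]
def proj(n,X,c=None):
    c=c or cal(n); p=c["R"]@np.asarray(X)+c["t"]
    return np.array([c["fx"]*p[0]/p[2]+c["cx"],c["fy"]*p[1]/p[2]+c["cy"]])
def tri(obs,x0=(.6,.1,.2)):
    f=lambda X:np.concatenate([proj(n,X)-np.array(u) for n,u in obs])
    r=least_squares(f,x0); return r.x,r.fun
def P(p,v):  # panel local->world
    c,s=np.cos(p[2]),np.sin(p[2]); v=np.asarray(v,float)
    return np.array([p[0]+c*v[0]-s*v[1],p[1]+s*v[0]+c*v[1],v[2]])
E
python3 - <<'E'
from h import *
obs=[("top",(170.6,107.8),(.01,-.15,.215)),("top",(180.6,106.6),(-.01,-.15,.215)),("top",(181.9,261.9),(.01,.15,.215)),("top",(192.5,260.6),(-.01,.15,.215)),
("side",(204.25,125.75),(-.01,.15,.215)),("side",(321.25,117),(-.01,-.15,.215))]
r=least_squares(lambda p:np.concatenate([proj(n,P(p,v))-u for n,u,v in obs]),[.65,.12,1.5])
print(r.x,np.degrees(r.x[2]),r.fun.round(1)); p=r.x
zt=lambda x,y:(140+x/3.2,90+y/3.2)
zs=lambda x,y:(190+x/4,80+y/4)
for nm,a,b in [("rollA",zt(317,157),zs(453,322)),("rollB",zt(191,420),zs(175,161)),("tabtop",zt(259,138),zs(449,214))]:
    X,f=tri([("top",a),("side",b)]); c,s=np.cos(p[2]),np.sin(p[2]); d=X[:2]-p[:2]
    print(nm,X,f.round(1),"panel",[c*d[0]+s*d[1],-s*d[0]+c*d[1],X[2]])
# predicted rollers vs height
for z in (.155,.17,.185):
    print(z,"A",proj("top",P(p,[-.116,-.08,z])),proj("side",P(p,[-.116,-.08,z])),"B",proj("top",P(p,[-.026,.08,z+.09])),proj("side",P(p,[-.026,.08,z+.09])))
# valves base etc. on desk: top pixels
def desk(n,u,z):
    c=cal(n); d=c["R"].T@np.array([(u[0]-c["cx"])/c["fx"],(u[1]-c["cy"])/c["fy"],1]); o=-c["R"].T@c["t"]; return o+d*(z-o[2])/d[2]
print(proj("top",zt(0,0)+(0,)) if 0 else "", [tri([("top",a),("side",b)])[0] for a,b in [((208,101),(340,160)),((283,101),(348,213)),((359,296),(171,285)),((413,218),(247,330))]])
E
```

```text
[0.56494241 0.14583952 1.6622273 ] 95.23860879266061 [-0.8 -1.3 -0.5 -1.1 -0.8  0.6 -0.7  0.9 -0.8  3.6  0.2  2. ]
rollA [0.65698189 0.03730333 0.18075435] [-0.  -0.4 -0.5  0.1] panel [np.float64(-0.11648638570118221), np.float64(-0.08174528402963854), np.float64(0.18075435358806854)]
rollB [0.49007045 0.1015509  0.25958713] [-0.  -0.6 -0.8  0.1] panel [np.float64(-0.03726754583368532), np.float64(0.07860294238839627), np.float64(0.25958713062859606)]
tabtop [0.65344397 0.06673448 0.2428961 ] [-0.  -0.2 -0.3  0.1] panel [np.float64(-0.08685513740722475), np.float64(-0.0809093186330487), np.float64(0.2428960988919207)]
0.155 A [239.73324365 142.38932622] [301.15666618 167.82932852] B [194.7733713  222.39157725] [231.96101467 121.94044912]
0.17 A [239.23954749 140.73571345] [301.64444853 163.61233571] B [193.38284054 221.99691948] [231.80015803 117.18876987]
0.185 A [238.72947408 139.02724581] [302.14141033 159.31598428] B [191.93992937 221.58739521] [231.63620389 112.3455915 ]
 [array([0.76588823, 0.11177397, 0.09999264]), array([ 0.76606619, -0.05375141,  0.08302731]), array([ 0.33663217, -0.21662866,  0.0514033 ]), array([ 0.50479104, -0.33769531,  0.05996363])]
```

```bash
cat >> h.py <<'E'
def state():
    s=telemetry.observe(); return s, np.array(s["position"]), Ro.from_euler("xyz",s["tool_rot"])
def plan(wps, start=None):
    """wps: list of (x,y,z,yawdeg), chained; prints normalised shift/turn for each"""
    if start is None: _,p,R=state()
    else: p,R=np.array(start[:3]),Ro.from_euler("xyz",[np.pi,0,np.radians(start[3])])
    for w in wps:
        R2=Ro.from_euler("xyz",[np.pi,0,np.radians(w[3])]); d=R.inv().apply(np.array(w[:3])-p)/.15
        r=(R.inv()*R2).as_rotvec()/np.radians(45)
        print(np.round(d,3),np.round(r,3), "rows>=%.1f"%max(np.linalg.norm(d)*150/62.5,np.linalg.norm(r)*45/10.7)); p,R=np.array(w[:3]),R2
PAN=np.array([0.56494,0.14584,1.66223])
E
python3 - <<'E'
from h import *
print(P(PAN,[-.037,.08,.26]))
plan([(.27,-.46,.36,50),(.36,-.3,.38,85),(.42,-.13,.38,95.24),(.45,.03,.38,95.24)])
E
```

```text
[0.48865251 0.10169005 0.26      ]
[ 0.863 -0.716 -0.747] [-0.001 -0.    -0.747] rows>=3.2
[ 1.203 -0.226 -0.133] [ 0.     0.    -0.778] rows>=3.3
[1.164 0.3   0.   ] [ 0.     0.    -0.228] rows>=2.9
[1.044 0.297 0.   ] [0. 0. 0.] rows>=2.6
```

Request:
arm_command(deltas=[[0, 0.43, -0.36, -0.4, 0, 0, -0.24], [0, 0.86, -0.72, -0.75, 0, 0, -0.48], [0, 0.86, -0.72, -0.75, 0, 0, -0.75], [0, 0.86, -0.72, -0.75, 0, 0, -0.75]])

```text
clock: 0.65
position: [0.2717, -0.4576, 0.3631]
tool_rot: [3.139, 0.0, 0.882]
force: [0.3, -0.5, 0.1]
grip_width: 0.0428
```

Request:
arm_command(deltas=[[0, 0.4, -0.1, -0.1, 0, 0, -0.24], [0, 0.8, -0.15, -0.13, 0, 0, -0.48], [0, 1, -0.2, -0.13, 0, 0, -0.75], [0, 1, -0.2, -0.13, 0, 0, -0.78]])

```text
clock: 1.15
position: [0.3435, -0.3237, 0.3802]
tool_rot: [-3.142, -0.0, 1.493]
force: [0.5, -1.0, 0.8]
grip_width: 0.0429
```

Request:
arm_command(deltas=[[0, 0.4, 0.1, 0, 0, 0, -0.2], [0, 0.8, 0.2, 0, 0, 0, -0.23], [0, 1, 0.3, 0, 0, 0, -0.23], [0, 1, 0.3, 0, 0, 0, -0.23]])

```text
clock: 1.65
position: [0.4007, -0.1781, 0.3801]
tool_rot: [-3.142, -0.001, 1.67]
force: [-0.5, -0.5, -0.5]
grip_width: 0.0429
```

```bash
python3 - <<'E'
from h import *
import cv2
s,p,R=state(); print(s["clock"],p,s["tool_rot"],s["qpos"].round(2),s["grip_width"])
cv2.imwrite("pics/w1.png",cams.grab_frame("wrist"))
c=cal("wrist")
for v in ([-.037,.08,.26],[-.116,-.08,.18],[-.01,.15,.215],[-.01,-.15,.215]): print(v,proj("wrist",P(PAN,v),c))
plan([(.46,.04,.38,95.24)])
E
```

```text
1.65 [ 0.4006971  -0.17813004  0.38009342] [-3.14159176e+00 -5.12697668e-04  1.67038697e+00] [ 0.79  0.11 -0.55  1.85  0.06  1.2   0.32] 0.04287641673784393
[-0.037, 0.08, 0.26] [ 474.76682327 -298.35768096]
[-0.116, -0.08, 0.18] [587.14365002 -57.04365647]
[-0.01, 0.15, 0.215] [ 327.78192022 -281.36149736]
[-0.01, -0.15, 0.215] [ 804.00168446 -277.76340032]
[1.418 0.541 0.   ] [-0.001 -0.     0.008] rows>=3.6
```

View pics/w1.png

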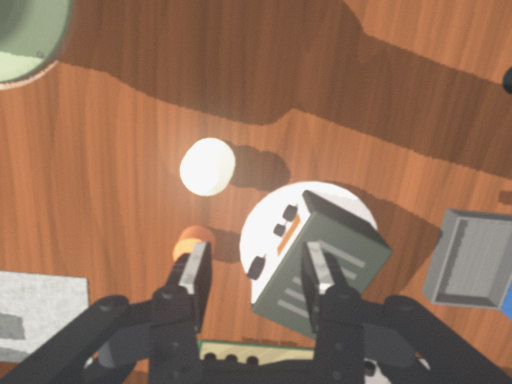

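Request:
arm_command(deltas=[[0, 0.35, 0.13, 0, 0, 0, 0], [0, 0.7, 0.27, 0, 0, 0, 0], [0, 1, 0.4, 0, 0, 0, 0.01], [0, 1, 0.4, 0, 0, 0, 0.01]])

```text
clock: 2.2
position: [0.4456, -0.0229, 0.3801]
tool_rot: [-3.141, -0.001, 1.663]
force: [-0.3, -0.7, -0.6]
grip_width: 0.0429
```

```bash
python3 - <<'E'
from h import *
import cv2
s,p,R=state(); print(s["clock"],p,s["tool_rot"])
cv2.imwrite("pics/w2.png",cams.grab_frame("wrist"))
c=cal("wrist"); print(c)
for v in ([-.037,.08,.26],[-.116,-.08,.18],[-.01,.15,.215],[-.01,-.15,.215]): print(v,proj("wrist",P(PAN,v),c))
E
```

```text
2.2 [ 0.44561033 -0.02288608  0.3800773 ] [-3.14144173e+00 -9.45587932e-04  1.66258056e+00]
{'fx': 331.5564510155351, 'fy': 331.5564510155351, 'cx': 256.09195197392654, 'cy': 191.45506222809806, 'R': array([[ 0.99598951,  0.08946191, -0.00120763],
       [ 0.08542725, -0.94688635,  0.3100136 ],
       [ 0.02659092, -0.30887346, -0.95073135]]), 't': array([-0.44161086, -0.14152105,  0.48601672])}
[-0.037, 0.08, 0.26] [337.11966101  17.76931668]
[-0.116, -0.08, 0.18] [477.45836576 123.86133615]
[-0.01, 0.15, 0.215] [235.11455664 -10.10459693]
[-0.01, -0.15, 0.215] [626.01525106 -11.05588261]
```

View pics/w2.png

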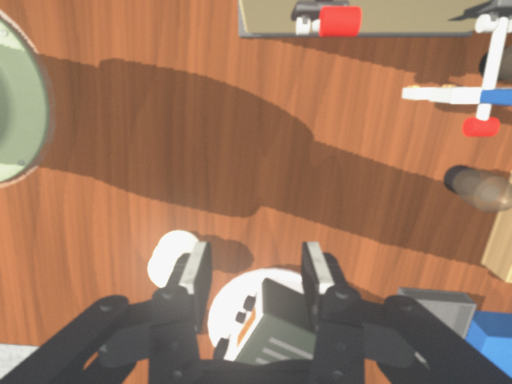

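```bash
cat >> h.py <<'E'
import cv2
def red(im,box):
    x0,y0,x1,y1=box; a=im[y0:y1,x0:x1].astype(int)
    m=(a[...,2]>130)&(a[...,1]<70)&(a[...,0]<70)
    y,x=np.nonzero(m); return (x.mean()+x0,y.mean()+y0),(x.min()+x0,x.max()+x0,y.min()+y0,y.max()+y0),m.sum()
E
python3 - <<'E'
from h import *
t,s,w=[cv2.imread(f"pics/{n}.png") for n in ("top0","side0","w2")]
c=cal("wrist")
for nm,bt,bs,bw in [("A",(228,128,248,150),(290,150,312,168),(455,110,505,140)),("B",(190,208,212,236),(225,117,239,126),(310,0,365,40))]:
    o=[red(t,bt),red(s,bs),red(w,bw)]; print(nm,o)
    f=lambda X:np.concatenate([proj("top",X)-o[0][0],proj("side",X)-o[1][0],proj("wrist",X,c)-o[2][0]])
    r=least_squares(f,(.6,.1,.2)); X=r.x; cc,ss=np.cos(PAN[2]),np.sin(PAN[2]); d=X[:2]-PAN[:2]
    print(X,r.fun.round(1),"panel",cc*d[0]+ss*d[1],-ss*d[0]+cc*d[1])
    X,_=tri([("top",o[0][0]),("side",o[1][0])]);print("ts",X)
E
```

```text
h.py:34: RuntimeWarning: Mean of empty slice.
  y,x=np.nonzero(m); return (x.mean()+x0,y.mean()+y0),(x.min()+x0,x.max()+x0,y.min()+y0,y.max()+y0),m.sum()
  ret = ret.dtype.type(ret / rcount)
Traceback (most recent call last):
  File "h.py", line 34, in red
    y,x=np.nonzero(m); return (x.mean()+x0,y.mean()+y0),(x.min()+x0,x.max()+x0,y.min()+y0,y.max()+y0),m.sum()
                                                         ~~~~~^^
ValueError: zero-size array to reduction operation minimum which has no identity
```

```bash
sed -i 's/m=(a.*/m=(a[...,2]>130)\&(a[...,1]<.36*a[...,2])\&(a[...,0]<.36*a[...,2])/' h.py
python3 - <<'E'
from h import *
t,s,w=[cv2.imread(f"pics/{n}.png") for n in ("top0","side0","w2")]
c=cal("wrist")
for nm,bt,bs,bw in [("A",(228,128,248,150),(290,150,312,168),(455,110,505,140)),("B",(190,208,212,236),(225,117,239,126),(310,0,365,40))]:
    o=[red(t,bt),red(s,bs),red(w,bw)]
    for q in o: print(nm,[np.round(q[0],1),[int(k) for k in q[1]],q[2]])
    f=lambda X:np.concatenate([proj("top",X)-o[0][0],proj("side",X)-o[1][0],proj("wrist",X,c)-o[2][0]])
    r=least_squares(f,(.6,.1,.2)); X=r.x; cc,ss=np.cos(PAN[2]),np.sin(PAN[2]); d=X[:2]-PAN[:2]
    print(X,r.fun.round(1),"panel",cc*d[0]+ss*d[1],-ss*d[0]+cc*d[1])
    X,_=tri([("top",o[0][0]),("side",o[1][0])]);print("ts",X)
E
```

```text
A [array([238.8, 138.5]), [234, 243, 132, 145], np.int64(116)]
A [array([302.9, 160.1]), [298, 307, 157, 163], np.int64(55)]
A [array([476.6, 129. ]), [464, 497, 118, 135], np.int64(225)]
[0.65469534 0.033819   0.1826569 ] [ 2.   1.  -0.8  1.   0.9 -0.9] panel -0.11974830235745472 -0.07915218932620324
ts [0.65710712 0.03777943 0.18185378]
B [array([199.5, 220.3]), [195, 204, 214, 228], np.int64(132)]
B [array([231.5, 119.7]), [225, 238, 117, 123], np.int64(88)]
B [array([338.1,  27.6]), [320, 357, 8, 35], np.int64(454)]
[0.48884045 0.09533721 0.26695571] [ 3.1  0.8  0.9  0.   0.1 -1. ] panel -0.04334346560613896 0.08039289195749051
ts [0.48911074 0.10141624 0.26213617]
```

```bash
python3 - <<'E'
from h import *
plan([(.490,.098,.325,95.24)])
E
```

```text
[0.789 0.371 0.366] [-0.001 -0.    -0.002] rows>=2.3
```

Request:
arm_command(deltas=[[0.1, 0.3, 0.14, 0.1, 0, 0, 0], [0.1, 0.6, 0.28, 0.2, 0, 0, 0], [0.1, 0.79, 0.37, 0.37, 0, 0, 0], [0.1, 0.79, 0.37, 0.37, 0, 0, 0]])

```text
clock: 2.75
position: [0.4897, 0.0981, 0.3228]
tool_rot: [-3.138, -0.0, 1.66]
force: [-0.9, -1.1, 0.7]
grip_width: 0.0469
```

```bash
python3 - <<'E'
from h import *
s,p,R=state(); print(s["clock"],p,s["tool_rot"])
cv2.imwrite("pics/w3.png",cams.grab_frame("wrist"))
c=cal("wrist")
for v in ((.49,.1,.26),tuple(p),tuple(p-[0,0,.065])): print(v,proj("wrist",v,c))
E
```

```text
2.75 [0.4897137  0.09814502 0.32280493] [-3.13817494e+00 -4.19393792e-04  1.66046727e+00]
(0.49, 0.1, 0.26) [255.6361005  216.16114635]
(np.float64(0.48971369762081196), np.float64(0.09814501915271483), np.float64(0.3228049331885493)) [254.03414916 274.81664446]
(np.float64(0.48971369762081196), np.float64(0.09814501915271483), np.float64(0.2578049331885493)) [254.93185156 217.52866307]
```

View pics/w3.png

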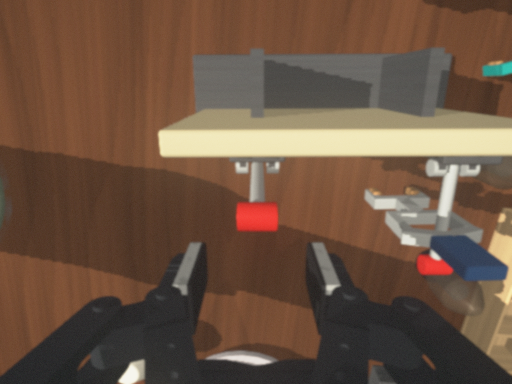

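Request:
arm_command(deltas=[[0.1, 0.01, 0.01, 0.15, 0, 0, 0], [0.1, 0.01, 0.01, 0.3, 0, 0, 0], [0.1, 0.01, 0.01, 0.42, 0, 0, 0], [0.1, 0.01, 0.01, 0.42, 0, 0, 0], [-0.6, 0.01, 0.01, 0.42, 0, 0, 0], [-0.6, 0.01, 0.01, 0.42, 0, 0, 0], [-0.6, 0.01, 0.01, 0.42, 0, 0, 0]], newtons=30)

```text
clock: 3.68
position: [0.4903, 0.0992, 0.2629]
tool_rot: [-3.14, 0.002, 1.659]
force: [-13.7, -5.2, 15.3]
grip_width: 0.0234
```

```bash
python3 - <<'E'
from h import *
s,p,R=state(); print(s["clock"],p,s["force"])
cv2.imwrite("pics/w4.png",cams.grab_frame("wrist"))
s,p,R=state(); print(s["clock"],p,s["force"],s["moment"])
E
```

```text
3.675 [0.49033576 0.09923397 0.26285476] [-13.71121232  -5.1704459   15.27671073]
3.725 [0.49033073 0.09921342 0.26284372] [-13.27520837  -4.85979188  15.2913632 ] [-1.02092958  2.84235971  0.02832285]
```

View pics/w4.png

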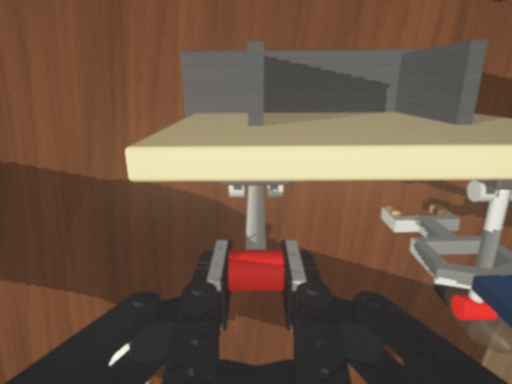

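Request:
arm_command(deltas=[[-0.6, -0.05, 0, 0.01, 0, 0, 0], [-0.6, -0.16, 0, 0.043, 0, 0, 0], [-0.6, -0.24, 0, 0.085, 0, 0, 0], [-0.6, -0.315, 0, 0.137, 0, 0, 0], [-0.6, -0.38, 0, 0.2, 0, 0, 0], [-0.6, -0.433, 0, 0.272, 0, 0, 0]])

```text
clock: 4.47
position: [0.4963, 0.0342, 0.2215]
tool_rot: [-3.14, 0.001, 1.659]
force: [-9.1, -2.0, 6.8]
grip_width: 0.0233
```

```bash
python3 - <<'E'
from h import *
cv2.imwrite("pics/w5.png",cams.grab_frame("wrist"))
s,p,R=state(); print(s["clock"],p,s["force"],s["moment"],s["grip_width"])
E
```

```text
4.525 [0.49625975 0.03334702 0.22026845] [-3.29482415 -3.05082032  0.39365521] [-0.30404957  0.73413833  0.0720593 ] 0.023230097309663342
```

View pics/w5.png

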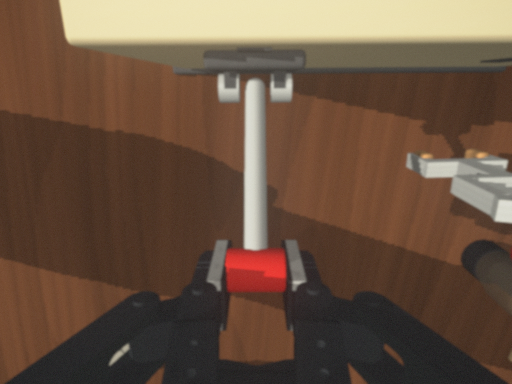

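Request:
arm_command(deltas=[[-0.6, -0.05, 0, 0.09, 0, 0, 0], [-0.6, -0.075, 0, 0.165, 0, 0, 0], [-0.6, -0.09, 0, 0.23, 0, 0, 0], [-0.6, -0.095, 0, 0.29, 0, 0, 0]])

```text
clock: 5.03
position: [0.4977, 0.0194, 0.1778]
tool_rot: [-3.14, 0.002, 1.659]
force: [-8.3, -8.2, 6.1]
grip_width: 0.0234
```

Request:
arm_command(deltas=[[-0.6, 0, 0, 0.02, 0, 0, 0], [-0.6, 0, 0, 0.04, 0, 0, 0]])

```text
clock: 5.28
position: [0.4978, 0.0194, 0.172]
tool_rot: [-3.14, 0.002, 1.658]
force: [-6.2, -7.4, 6.2]
grip_width: 0.0235
```

Request:
arm_command(deltas=[[-0.6, 0.01, 0, 0.02, 0, 0, 0], [-0.6, 0.01, 0, 0.03, 0, 0, 0]])

```text
clock: 5.52
position: [0.4977, 0.02, 0.1675]
tool_rot: [-3.14, 0.004, 1.658]
force: [-5.8, -14.4, 6.9]
grip_width: 0.0231
```

```bash
python3 - <<'E'
from h import *
s,p,R=state(); print(s["clock"],p,s["force"],s["moment"],s["grip_width"])
for n in ("side","top","wrist"): cv2.imwrite(f"pics/{n}6.png",cams.grab_frame(n))
a=cv2.imread("pics/side6.png")[80:225,190:390]; b=cv2.imread("pics/top6.png")[90:275,140:300]
cv2.imwrite("pics/z6.png",np.hstack([cv2.resize(a,(400,290)),cv2.resize(b,(251,290))]))
E
```

```text
5.525 [0.4976615  0.01996108 0.16746975] [ -5.82051869 -14.42936029   6.92369711] [-2.59242902  1.13521787 -0.02259111] 0.023127997165508816
```

View pics/z6.png

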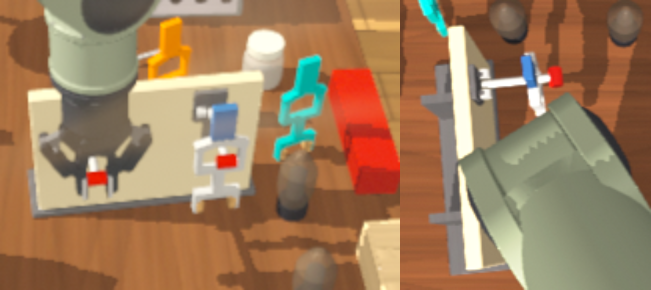

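View pics/wrist6.png

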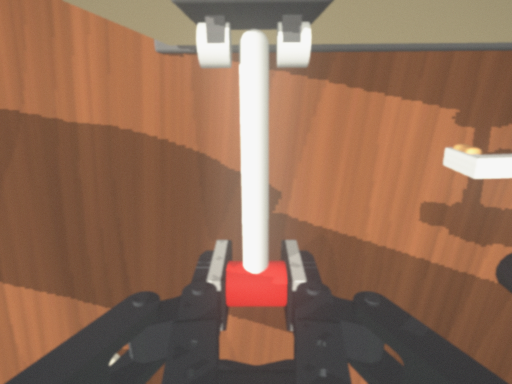

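```bash
python3 - <<'E'
from h import *
c=cal("wrist"); s,p,R=state()
# roller z from wrist pix for assumed y-offsets of tool x
for dx in (-.003,0,.003):
  X0=p+R.apply([dx,0,0])
  for dz in (-.01,-.005,0,.005,.01,.015):
    print(dx,dz,(proj("wrist",X0+[0,0,dz],c)).round(1),end=" | ")
  print()
w=cv2.imread("pics/side6.png"); print(red(w,(230,160,250,175)))
for z in (.16,.165,.17,.175,.18): print(z,proj("side",P(PAN,[-.116,.08,z])).round(1), proj("wrist",P(PAN,[-.116,.08,z]),c).round(1))
print("tcp panel",(p[:2]-PAN[:2])@[np.cos(PAN[2]),np.sin(PAN[2])])
E
```

```text
-0.003 -0.01 [254.3 271.8] | -0.003 -0.005 [254.2 277.8] | -0.003 0 [254.1 284.2] | -0.003 0.005 [254. 291.] | -0.003 0.01 [253.9 298.3] | -0.003 0.015 [253.8 306.2] | 
0 -0.01 [254.3 266.1] | 0 -0.005 [254.2 272. ] | 0 0 [254.1 278.2] | 0 0.005 [254.  284.9] | 0 0.01 [253.9 292.1] | 0 0.015 [253.8 299.7] | 
0.003 -0.01 [254.3 260.4] | 0.003 -0.005 [254.2 266.1] | 0.003 0 [254.1 272.2] | 0.003 0.005 [254.  278.7] | 0.003 0.01 [253.9 285.7] | 0.003 0.015 [253.8 293.2] | 
((np.float64(238.11864406779662), np.float64(168.61016949152543)), (np.int64(233), np.int64(243), np.int64(166), np.int64(172)), np.int64(59))
0.16 [237.  172.8] [251. 263.]
0.165 [237.  171.4] [250.8 269. ]
0.17 [236.9 169.9] [250.6 275.3]
0.175 [236.9 168.5] [250.4 282. ]
0.18 [236.9 167.1] [250.2 289.2]
tcp panel -0.1191718630445228
```

Request:
arm_command(deltas=[[-0.6, -0.02, 0, 0.01, 0, 0, 0], [-0.6, -0.02, 0, 0.03, 0, 0, 0]])

```text
clock: 5.92
position: [0.4977, 0.0196, 0.1631]
tool_rot: [-3.141, 0.0, 1.66]
force: [-9.2, 2.0, 6.1]
grip_width: 0.0232
```

```bash
python3 - <<'E'
from h import *
w=cams.grab_frame("wrist"); s=cams.grab_frame("side"); cv2.imwrite("pics/w7.png",w); 
cv2.imwrite("pics/w7z.png",np.hstack([w, np.vstack([cv2.resize(s[100:196,190:274],(336,384))])])[:, :800])
print(telemetry.observe()["force"])
E
```

```text
[-7.72252194  2.35332189  0.82252124]
```

View pics/w7z.png

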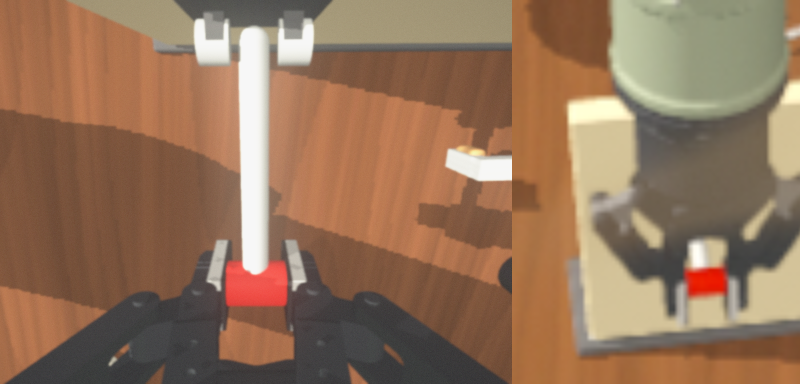

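Request:
arm_command(deltas=[[-0.6, 0, 0, 0.015, 0, 0, 0], [-0.6, 0, 0, 0.03, 0, 0, 0], [-0.6, 0, 0, 0.03, 0, 0, 0]])

```text
clock: 6.4
position: [0.498, 0.0197, 0.1601]
tool_rot: [-3.142, 0.002, 1.66]
force: [-19.5, 0.6, 39.7]
grip_width: 0.0232
```

Request:
arm_command(deltas=[[-0.6, 0, 0, -0.012, 0, 0, 0], [0.1, 0, 0, -0.012, 0, 0, 0], [0.1, 0, 0, -0.012, 0, 0, 0], [0.1, 0, 0, -0.012, 0, 0, 0]])

```text
clock: 6.9
position: [0.4986, 0.0196, 0.1599]
tool_rot: [3.141, 0.0, 1.66]
force: [0.2, -0.1, -0.7]
grip_width: 0.0471
```

```bash
python3 - <<'E'
from h import *
w=cams.grab_frame("wrist"); s,p,R=state(); cv2.imwrite("pics/w8.png",w); 
print(p,s["force"],s["grip_width"])
E
```

```text
[0.49857832 0.01963099 0.15987722] [0.47751254 0.44994064 0.92003373] 0.04697881503280488
```

View pics/w8.png

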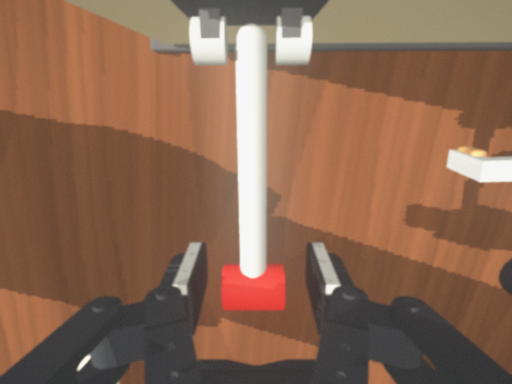

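Request:
arm_command(deltas=[[0.1, 0, 0, -0.2, 0, 0, 0], [0.1, 0, 0, -0.5, 0, 0, 0], [0.1, 0, 0, -0.9, 0, 0, 0.2], [0.1, 0, 0, -1, 0, 0, 0.43], [0.1, 0, 0, -1, 0, 0, 0.65], [0.1, 0, 0, -1, 0, 0, 0.88], [0.1, 0, 0, -1, 0, 0, 1], [0.1, 0, 0, -1, 0, 0, 1]])

```text
clock: 7.95
position: [0.4984, 0.0198, 0.3098]
tool_rot: [3.142, 0.0, 0.876]
force: [0.6, -0.2, 0.8]
grip_width: 0.0471
```

```bash
python3 - <<'E'
from h import *
s,p,R=state(); print(s["clock"],p,s["qpos"].round(2))
sd=cams.grab_frame("side"); cv2.imwrite("pics/s9.png",sd)
cv2.imwrite("pics/s9z.png",cv2.resize(sd[90:220,195:345],None,fx=4.5,fy=4.5,interpolation=cv2.INTER_CUBIC))
plan([(.652,.066,.325,5.24)])
E
```

```text
7.95 [0.49839676 0.01984072 0.30981672] [ 0.31  0.29 -0.58  1.83  0.18  1.07 -1.03]
[ 0.891  0.591 -0.101] [ 0. -0.  1.] rows>=4.2
```

View pics/s9z.png

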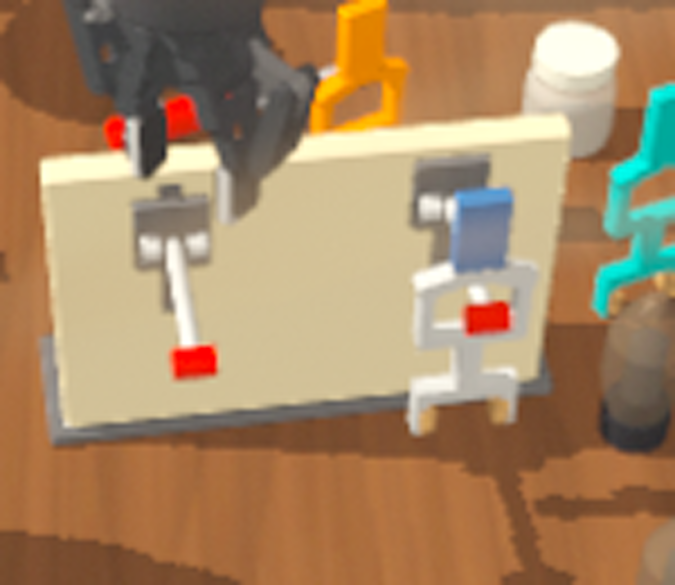

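Request:
arm_command(deltas=[[0.1, 0.2, 0.1, -0.1, 0, 0, 0.2], [0.1, 0.4, 0.25, -0.1, 0, 0, 0.43], [0.1, 0.65, 0.4, -0.1, 0, 0, 0.65], [0.1, 0.89, 0.59, -0.1, 0, 0, 0.88], [0.1, 0.89, 0.59, -0.1, 0, 0, 1], [0.1, 0.89, 0.59, -0.1, 0, 0, 1]])

```text
clock: 8.75
position: [0.6519, 0.0656, 0.3243]
tool_rot: [-3.141, 0.001, 0.092]
force: [0.7, 0.2, -1.2]
grip_width: 0.047
```

```bash
python3 - <<'E'
from h import *
s,p,R=state(); print(s["clock"],p,s["tool_rot"],s["qpos"].round(2))
c=cal("wrist");cv2.imwrite("pics/w10.png",cams.grab_frame("wrist"))
for v in (p,[p[0],p[1],.243],[.653,.067,.243]): print(v,proj("wrist",v,c).round(1))
E
```

```text
8.75 [0.65189262 0.06564022 0.32425099] [-3.14148223e+00  8.75039289e-04  9.21655679e-02] [ 0.05  0.53 -0.39  1.4   0.2   1.25 -1.83]
[0.65189262 0.06564022 0.32425099] [258.6 277.8]
[np.float64(0.6518926196309619), np.float64(0.06564021957706542), 0.243] [257.8 209.8]
[0.653, 0.067, 0.243] [255.9 208.1]
```

View pics/w10.png

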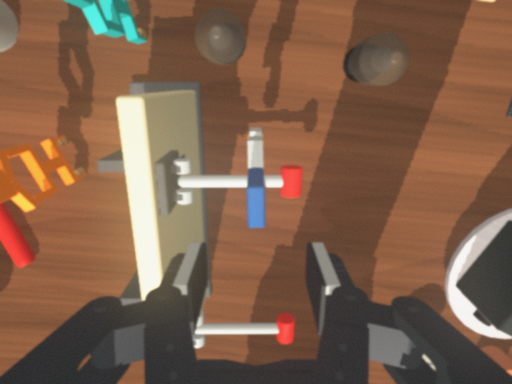

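```bash
python3 - <<'E'
from h import *
w=cv2.imread("pics/w10.png"); cv2.imwrite("pics/w10z.png",cv2.resize(w[110:240,200:320],None,fx=4.5,fy=4.5,interpolation=cv2.INTER_CUBIC))
E
```

```text
(no output)
```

View pics/w10z.png

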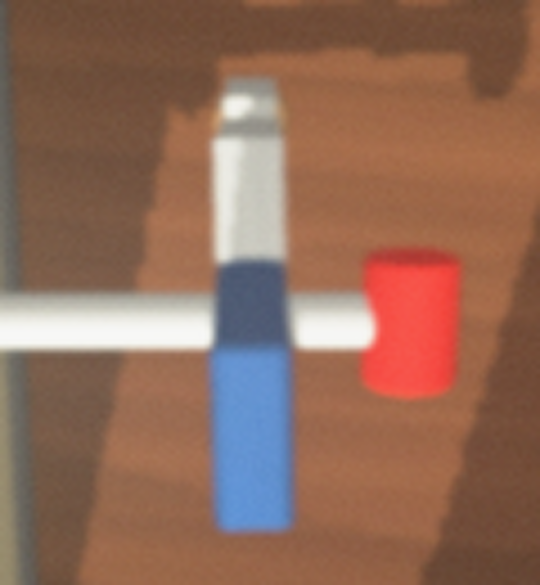

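Request:
arm_command(deltas=[[0.1, 0.01, -0.007, 0.2, 0, 0, 0], [0.1, 0.01, -0.007, 0.45, 0, 0, 0], [0.1, 0.01, -0.007, 0.69, 0, 0, 0], [0.1, 0.01, -0.007, 0.69, 0, 0, 0], [-0.9, 0.01, -0.007, 0.69, 0, 0, 0], [-0.9, 0.01, -0.007, 0.69, 0, 0, 0], [-0.9, 0.01, -0.007, 0.69, 0, 0, 0], [-0.9, 0.01, -0.007, 0.69, 0, 0, 0]], newtons=50)

```text
clock: 9.8
position: [0.654, 0.0667, 0.223]
tool_rot: [3.142, -0.003, 0.09]
force: [-1.1, 0.0, 8.4]
grip_width: 0.0115
```

```bash
python3 - <<'E'
from h import *
s,p,R=state(); print(s["clock"],p,s["force"],s["grip_width"])
cv2.imwrite("pics/w11.png",cams.grab_frame("wrist"))
E
```

```text
9.8 [0.65402117 0.06674008 0.22303486] [-1.12887902  0.01253723  8.36211058] 0.011480415576327839
```

View pics/w11.png

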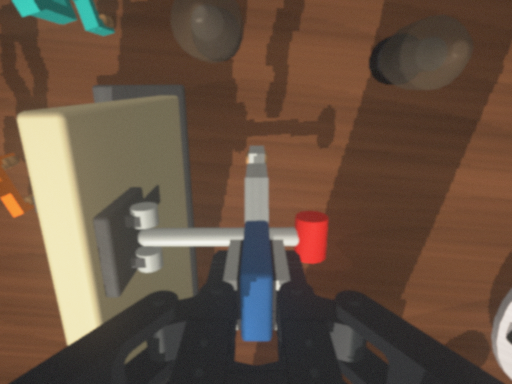

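Request:
arm_command(deltas=[[-0.9, 0, 0, -0.04, 0, 0, 0], [-0.9, 0, 0, -0.08, 0, 0, 0], [-0.9, 0, 0, -0.125, 0, 0, 0], [-0.9, 0, 0, -0.125, 0, 0, 0]])

```text
clock: 10.35
position: [0.6536, 0.0667, 0.2407]
tool_rot: [-3.141, -0.001, 0.089]
force: [-0.2, 0.0, -2.2]
grip_width: 0.0118
```

```bash
python3 - <<'E'
from h import *
s,p,R=state(); print(s["clock"],p,s["force"],s["grip_width"])
sd=cams.grab_frame("side");w=cams.grab_frame("wrist")
cv2.imwrite("pics/z12.png",np.hstack([cv2.resize(sd[90:220,225:345],(355,384)),w[:,100:512]]))
E
```

```text
10.35 [0.65355452 0.06673161 0.24073861] [-0.18881087  0.03485806 -2.18058939] 0.011805538100926254
```

View pics/z12.png

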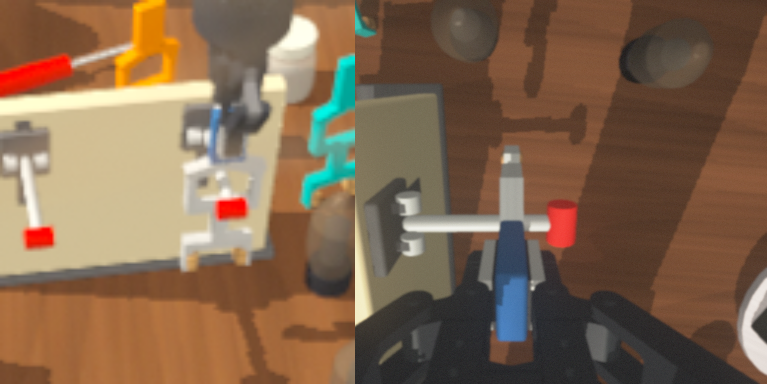

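Request:
arm_command(deltas=[[-0.9, 0, 0.06, 0, 0, 0, 0], [-0.9, 0, 0.13, 0, 0, 0, 0], [-0.9, 0, 0.2, 0, 0, 0, 0], [-0.9, 0, 0.25, 0, 0, 0, 0]])

```text
clock: 10.95
position: [0.6567, 0.0281, 0.24]
tool_rot: [3.141, 0.0, 0.089]
force: [-0.6, 0.3, -2.0]
grip_width: 0.0114
```

Request:
arm_command(deltas=[[-0.9, 0, 0.1, 0, 0, 0, 0], [-0.9, 0, 0.2, 0, 0, 0, 0], [-0.9, 0, 0.26, 0, 0, 0, 0], [-0.9, 0, 0.26, 0, 0, 0, 0]])

```text
clock: 11.45
position: [0.6602, -0.0105, 0.24]
tool_rot: [3.141, 0.0, 0.088]
force: [0.3, 0.7, -2.8]
grip_width: 0.0115
```

```bash
python3 - <<'E'
from h import *
s,p,R=state(); print(s["clock"],p,s["force"],s["grip_width"])
c,sn=np.cos(PAN[2]),np.sin(PAN[2]); d=p[:2]-PAN[:2]; print("panel",c*d[0]+sn*d[1],-sn*d[0]+c*d[1])
sd=cams.grab_frame("side");w=cams.grab_frame("wrist")
cv2.imwrite("pics/z13.png",np.hstack([cv2.resize(sd[90:220,225:345],(355,384)),w[:,100:512]]))
E
```

```text
11.45 [ 0.6601638  -0.01047794  0.23998386] [ 0.31755183  0.65742241 -2.81761581] 0.011514074592783545
panel -0.1643595120714392 -0.08055322040611565
```

View pics/z13.png

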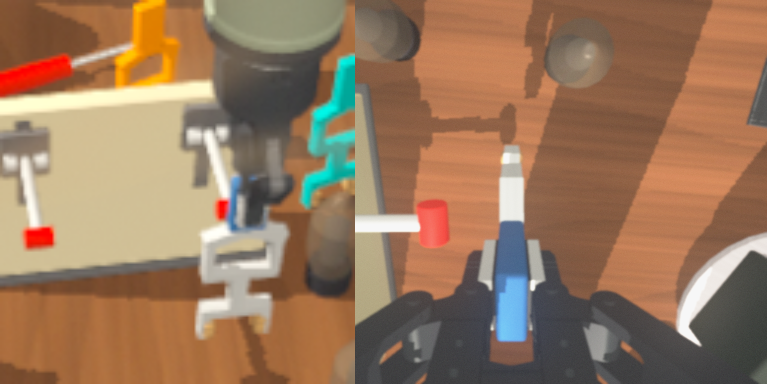

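Request:
arm_command(deltas=[[-0.9, -0.15, 0, 0, 0, 0, 0], [-0.9, -0.4, 0, 0.02, 0, 0, 0], [-0.9, -0.65, 0, 0.04, 0, 0, 0], [-0.9, -0.88, 0, 0.06, 0, 0, 0], [-0.9, -1, 0, 0.07, 0, 0, 0], [-0.9, -1, 0, 0.07, 0, 0, 0], [-0.9, -1, 0, 0.07, 0, 0, 0]])

```text
clock: 12.42
position: [0.5114, -0.0225, 0.2298]
tool_rot: [-3.141, -0.001, 0.09]
force: [-0.1, 0.1, -2.8]
grip_width: 0.0119
```

```bash
python3 - <<'E'
from h import *
s,p,R=state(); print(s["clock"],p,s["tool_rot"],s["force"],s["grip_width"])
c,sn=np.cos(PAN[2]),np.sin(PAN[2]); d=p[:2]-PAN[:2]; print("panel",c*d[0]+sn*d[1],-sn*d[0]+c*d[1])
sd=cams.grab_frame("side");w=cams.grab_frame("wrist")
cv2.imwrite("pics/z14.png",np.hstack([cv2.resize(sd[90:220,195:315],(355,384)),w[:,100:512]]))
E
```

```text
12.425 [ 0.5114253  -0.02245989  0.22981417] [-3.14139609e+00 -8.80813092e-04  9.00075894e-02] [-0.11901078  0.0902722  -2.84257891] 0.011908642186344208
panel -0.16271064368585497 0.06865800601945056
```

View pics/z14.png

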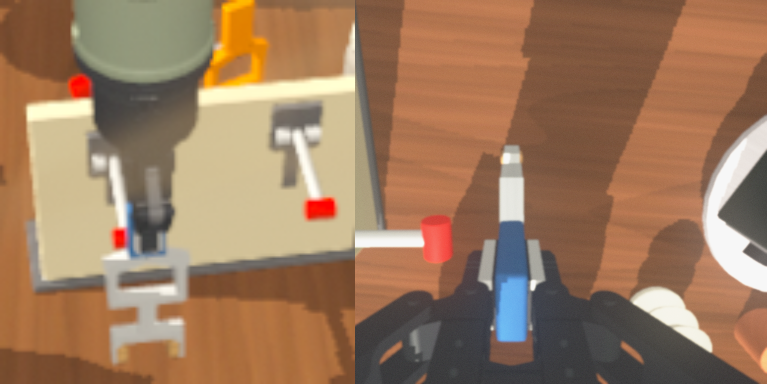

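Request:
arm_command(deltas=[[-0.9, -0.03, 0, 0, 0, 0, 0], [-0.9, -0.067, 0, 0, 0, 0, 0], [-0.9, -0.067, -0.05, 0, 0, 0, 0], [-0.9, -0.067, -0.1, 0, 0, 0, 0], [-0.9, -0.067, -0.12, 0, 0, 0, 0]])

```text
clock: 13.15
position: [0.4992, -0.005, 0.2296]
tool_rot: [-3.141, -0.0, 0.09]
force: [-0.6, -0.1, -3.3]
grip_width: 0.0117
```

```bash
python3 - <<'E'
from h import *
s,p,R=state(); print(s["clock"],p,s["tool_rot"],s["force"],s["grip_width"])
c,sn=np.cos(PAN[2]),np.sin(PAN[2]); d=p[:2]-PAN[:2]; print("panel",c*d[0]+sn*d[1],-sn*d[0]+c*d[1])
sd=cams.grab_frame("side");w=cams.grab_frame("wrist")
cv2.imwrite("pics/z15.png",np.hstack([cv2.resize(sd[120:220,205:285],(307,384),interpolation=cv2.INTER_CUBIC),w[:,100:512]]))
E
```

```text
13.15 [ 0.49918861 -0.00499703  0.22960891] [-3.14135402e+00 -1.70431821e-04  9.03976460e-02] [-0.64743975 -0.05820069 -3.31509084] 0.011696547374847183
panel -0.14420344546331335 0.07924911189110143
```

View pics/z15.png

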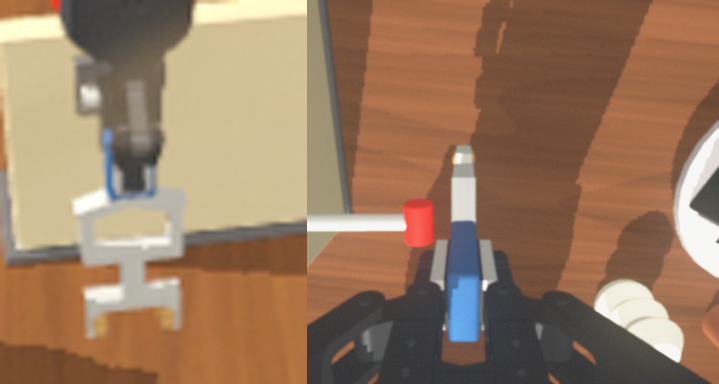

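Request:
arm_command(deltas=[[-0.9, 0, -0.05, 0, 0, 0, 0], [-0.9, 0, -0.1, 0, 0, 0, 0], [-0.9, 0, -0.15, 0, 0, 0, 0], [-0.9, 0, -0.2, 0, 0, 0, 0]])

```text
clock: 13.75
position: [0.4964, 0.0246, 0.2296]
tool_rot: [-3.142, 0.0, 0.09]
force: [0.7, 0.6, -2.2]
grip_width: 0.0113
```

Request:
arm_command(deltas=[[-0.9, 0, -0.06, 0, 0, 0, 0], [-0.9, 0, -0.12, 0, 0, 0, 0], [-0.9, 0, -0.17, 0, 0, 0, 0], [-0.9, 0, -0.17, 0, 0, 0, 0]])

```text
clock: 14.25
position: [0.4941, 0.05, 0.2296]
tool_rot: [-3.141, -0.0, 0.09]
force: [0.7, -0.4, -2.7]
grip_width: 0.0116
```

```bash
python3 - <<'E'
from h import *
s,p,R=state(); print(s["clock"],p,s["tool_rot"],s["force"],s["grip_width"])
c,sn=np.cos(PAN[2]),np.sin(PAN[2]); d=p[:2]-PAN[:2]; print("panel",c*d[0]+sn*d[1],-sn*d[0]+c*d[1])
sd=cams.grab_frame("side");w=cams.grab_frame("wrist")
cv2.imwrite("pics/z16.png",np.hstack([cv2.resize(sd[120:220,205:285],(307,384),interpolation=cv2.INTER_CUBIC),w[:,100:512]]))
E
```

```text
14.25 [0.49412822 0.04999268 0.22955859] [-3.14143521e+00 -4.90425810e-05  9.03452189e-02] [ 0.70475503 -0.41683183 -2.70289194] 0.011600929610585835
panel -0.08898139131351135 0.07926745406086742
```

View pics/z16.png

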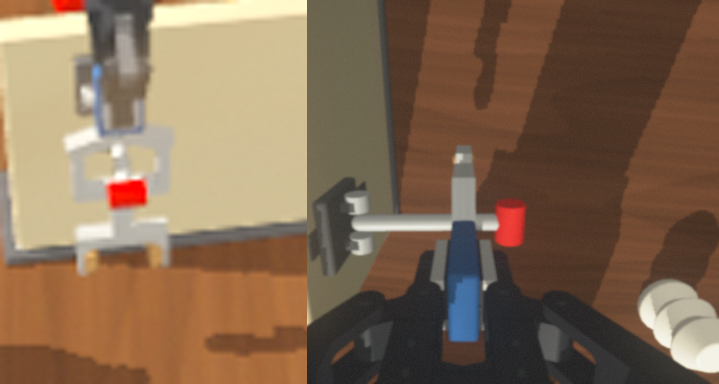

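Request:
arm_command(deltas=[[-0.9, 0, 0, 0.015, 0, 0, 0], [-0.9, 0, 0, 0.03, 0, 0, 0], [-0.9, 0, 0, 0.045, 0, 0, 0], [-0.9, 0, 0, 0.06, 0, 0, 0], [-0.9, 0, 0, 0.073, 0, 0, 0], [-0.9, 0, 0, 0.08, 0, 0, 0], [-0.9, 0, 0, 0.08, 0, 0, 0]])

```text
clock: 15.22
position: [0.4941, 0.0494, 0.2175]
tool_rot: [-3.142, 0.0, 0.089]
force: [-0.4, 0.1, -2.7]
grip_width: 0.0118
```

Request:
arm_command(deltas=[[-0.9, 0, 0, 0.007, 0, 0, 0], [-0.9, 0, 0, 0.014, 0, 0, 0], [-0.9, 0, 0, 0.014, 0, 0, 0]])

```text
clock: 15.6
position: [0.4941, 0.0494, 0.2154]
tool_rot: [-3.142, 0.0, 0.089]
force: [0.2, 1.0, -1.9]
grip_width: 0.0113
```

Request:
arm_command(deltas=[[-0.9, 0, 0, 0.007, 0, 0, 0], [-0.9, 0, 0, 0.014, 0, 0, 0], [-0.9, 0, 0, 0.014, 0, 0, 0]])

```text
clock: 15.98
position: [0.4941, 0.0494, 0.2133]
tool_rot: [-3.142, 0.0, 0.089]
force: [0.2, 0.5, -2.3]
grip_width: 0.0114
```

Request:
arm_command(deltas=[[-0.9, 0, 0, 0.007, 0, 0, 0], [-0.9, 0, 0, 0.007, 0, 0, 0]])

```text
clock: 16.23
position: [0.4942, 0.0494, 0.2122]
tool_rot: [-3.142, 0.0, 0.089]
force: [-0.4, -0.2, -3.3]
grip_width: 0.0111
```

Request:
arm_command(deltas=[[-0.9, 0, 0, 0.007, 0, 0, 0], [-0.9, 0, 0, 0.014, 0, 0, 0], [-0.9, 0, 0, 0.014, 0, 0, 0]])

```text
clock: 16.6
position: [0.4947, 0.0495, 0.2111]
tool_rot: [3.141, -0.001, 0.089]
force: [-3.8, -1.0, 15.4]
grip_width: 0.0113
```

Request:
arm_command(deltas=[[-0.9, 0, 0, 0.007, 0, 0, 0], [-0.9, 0, 0, 0.014, 0, 0, 0], [-0.9, 0, 0, 0.014, 0, 0, 0]])

```text
clock: 16.98
position: [0.4952, 0.0494, 0.2104]
tool_rot: [3.141, -0.003, 0.089]
force: [-10.7, -2.5, 40.4]
grip_width: 0.0113
```

```bash
python3 - <<'E'
from h import *
s,p,R=state(); print(s["clock"],p,s["force"],s["grip_width"])
sd=cams.grab_frame("side");w=cams.grab_frame("wrist")
cv2.imwrite("pics/z17.png",np.hstack([cv2.resize(sd[120:220,205:285],(307,384),interpolation=cv2.INTER_CUBIC),w[:,100:512]]))
E
```

```text
16.975 [0.49523542 0.04944692 0.21036971] [-10.66156077  -2.51615486  40.37348044] 0.011262121425968361
```

View pics/z17.png

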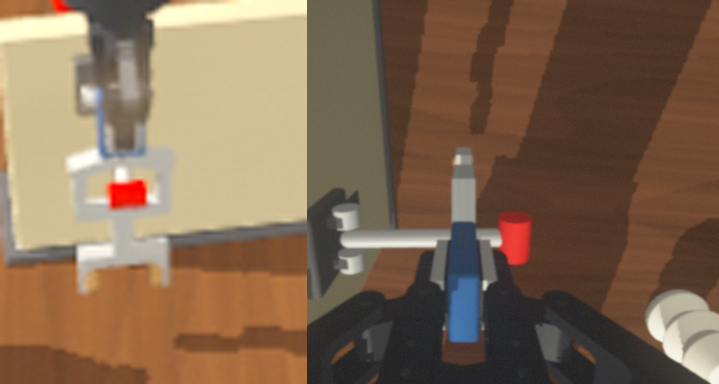

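Request:
arm_command(deltas=[[-0.9, 0, 0, -0.01, 0, 0, 0], [-0.9, 0, 0, -0.02, 0, 0, 0], [-0.9, 0, 0, -0.02, 0, 0, 0]])

```text
clock: 17.45
position: [0.4946, 0.0494, 0.2114]
tool_rot: [-3.142, -0.001, 0.089]
force: [1.2, -0.2, 6.8]
grip_width: 0.0114
```

Request:
arm_command(deltas=[[-0.9, 0, 0, -0.003, 0, 0, 0], [-0.6, 0, 0, -0.003, 0, 0, 0], [-0.4, 0, 0, -0.003, 0, 0, 0], [-0.2, 0, 0, -0.003, 0, 0, 0], [0, 0, 0, -0.003, 0, 0, 0], [0, 0, 0, -0.003, 0, 0, 0]])

```text
clock: 18.2
position: [0.4941, 0.0494, 0.2115]
tool_rot: [-3.142, 0.0, 0.089]
force: [-0.0, 1.2, 0.5]
grip_width: 0.043
```

```bash
python3 - <<'E'
from h import *
s,p,R=state(); print(s["clock"],p,s["force"],s["grip_width"])
sd=cams.grab_frame("side");w=cams.grab_frame("wrist")
cv2.imwrite("pics/z18.png",np.hstack([cv2.resize(sd[120:220,205:285],(307,384),interpolation=cv2.INTER_CUBIC),w[:,100:512]]))
E
```

```text
18.2 [0.49413907 0.04936351 0.21151622] [-0.04399741  1.16819555  0.54918759] 0.042981511956288763
```

View pics/z18.png

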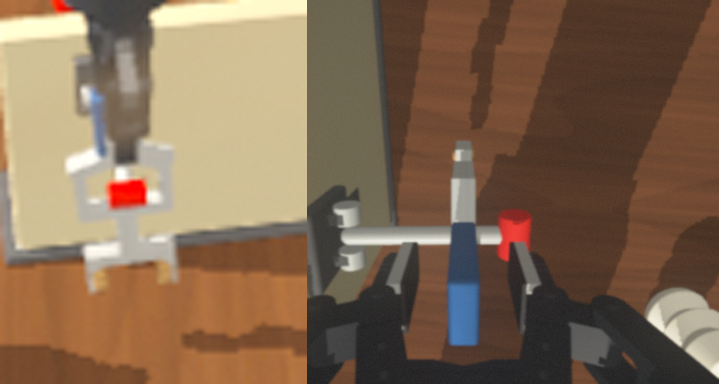

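Request:
arm_command(deltas=[[0, 0, 0, -0.1, 0, 0, 0], [0, 0, 0, -0.25, 0, 0, 0], [0, 0, 0, -0.5, 0, 0, 0], [0, 0, 0, -0.75, 0, 0, 0], [0.1, 0, 0, -0.75, 0, 0, -0.2], [0.1, 0, 0, -0.75, 0, 0, -0.43]])

```text
clock: 19.05
position: [0.4942, 0.0495, 0.3256]
tool_rot: [3.141, -0.001, 0.433]
force: [-0.3, -0.5, 0.2]
grip_width: 0.0468
```

```bash
python3 - <<'E'
from h import *
s,p,R=state(); print(s["clock"],p,s["force"],np.degrees(s["tool_rot"]),s["grip_width"])
plan([(.62,.02,.32,60),(.656,.034,.28,95.24)])
sd=cams.grab_frame("side");cv2.imwrite("pics/z19.png",cv2.resize(sd[110:220,195:345],(750,550),interpolation=cv2.INTER_CUBIC))
E
```

```text
19.05 [0.49424284 0.04950816 0.32557268] [-0.30340631 -0.48647205  0.19040128] [ 1.79959457e+02 -8.57606173e-02  2.47944161e+01] 0.046848451950049816
[0.679 0.53  0.039] [ 0.001 -0.002 -0.782] rows>=3.3
[0.201 0.161 0.267] [ 0.     0.    -0.783] rows>=3.3
```

View pics/z19.png

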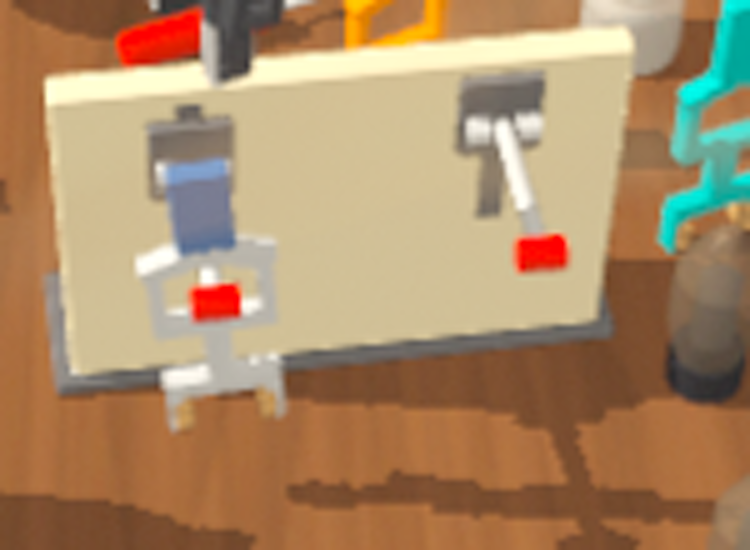

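Request:
arm_command(deltas=[[0.1, 0.2, 0.14, 0.02, 0, 0, -0.2], [0.1, 0.4, 0.3, 0.04, 0, 0, -0.43], [0.1, 0.6, 0.45, 0.04, 0, 0, -0.65], [0.1, 0.68, 0.53, 0.04, 0, 0, -0.78], [0.1, 0.68, 0.53, 0.04, 0, 0, -0.78]])

```text
clock: 19.73
position: [0.6203, 0.0188, 0.318]
tool_rot: [-3.141, -0.0, 1.036]
force: [0.1, 1.3, 0.8]
grip_width: 0.0469
```

Request:
arm_command(deltas=[[0.1, 0.1, 0.08, 0.1, 0, 0, -0.2], [0.1, 0.2, 0.16, 0.2, 0, 0, -0.43], [0.1, 0.2, 0.16, 0.27, 0, 0, -0.65], [0.1, 0.2, 0.16, 0.27, 0, 0, -0.78], [0.1, 0.2, 0.16, 0.27, 0, 0, -0.78]])

```text
clock: 20.35
position: [0.6552, 0.0333, 0.2781]
tool_rot: [3.142, 0.0, 1.649]
force: [0.1, -0.4, -0.6]
grip_width: 0.0469
```

```bash
python3 - <<'E'
from h import *
s,p,R=state(); print(s["clock"],p,s["force"],np.degrees(s["tool_rot"]),s["grip_width"])
c=cal("wrist");w=cams.grab_frame("wrist");cv2.imwrite("pics/w20.png",w)
print(proj("wrist",[p[0],p[1],.181],c))
plan([(.656,.034,.176,95.24)])
E
```

```text
20.35 [0.6552194  0.03327703 0.27812805] [ 0.14085719 -0.43313485 -0.60296624] [1.79999848e+02 1.62660221e-04 9.44735009e+01] 0.04685419248283401
[254.93548921 202.16465667]
[0.005 0.004 0.681] [ 0.     0.    -0.019] rows>=1.6
```

View pics/w20.png

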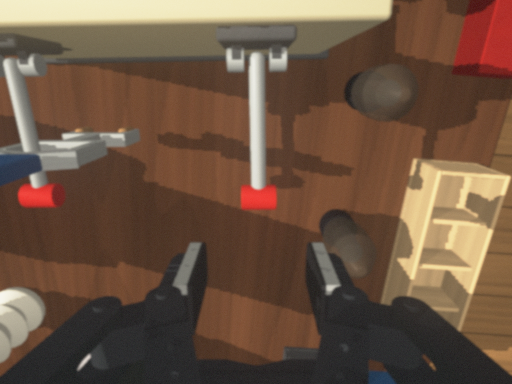

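Request:
arm_command(deltas=[[0.1, 0.02, 0.015, 0.2, 0, 0, -0.017], [0.1, 0.02, 0.015, 0.45, 0, 0, -0.017], [0.1, 0.02, 0.015, 0.67, 0, 0, -0.017], [0.1, 0.02, 0.015, 0.67, 0, 0, -0.017], [-0.6, 0.02, 0.015, 0.67, 0, 0, -0.017], [-0.6, 0.02, 0.015, 0.67, 0, 0, -0.017], [-0.6, 0.02, 0.015, 0.67, 0, 0, -0.017]], newtons=40)

```text
clock: 21.28
position: [0.6571, 0.0362, 0.179]
tool_rot: [-3.141, 0.001, 1.664]
force: [-14.1, -0.3, 9.8]
grip_width: 0.0232
```

```bash
python3 - <<'E'
from h import *
s,p,R=state(); print(s["clock"],p,s["force"],np.degrees(s["tool_rot"]),s["grip_width"])
c=cal("wrist");w=cams.grab_frame("wrist");cv2.imwrite("pics/w21.png",w)
for dz in (-.01,-.005,0,.005,.01): print(dz,proj("wrist",[p[0],p[1],p[2]+dz],c))
E
```

```text
21.275 [0.65706066 0.03622958 0.179002  ] [-14.0701293   -0.29435515   9.83053664] [-1.79954168e+02  3.38870798e-02  9.53669660e+01] 0.02315835084147726
-0.01 [254.26180082 266.21868605]
-0.005 [254.18974706 272.05894484]
0 [254.11294835 278.28380142]
0.005 [254.03092004 284.93253957]
0.01 [253.94310913 292.04998171]
```

View pics/w21.png

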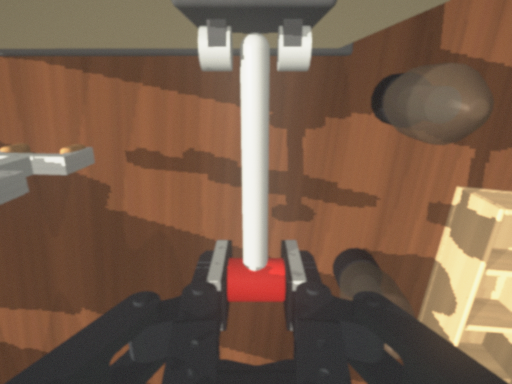

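Request:
arm_command(deltas=[[-0.6, 0.004, 0, -0.072, 0, 0, 0], [-0.6, 0.022, 0, -0.16, 0, 0, 0], [-0.6, 0.052, 0, -0.245, 0, 0, 0], [-0.6, 0.095, 0, -0.324, 0, 0, 0], [-0.6, 0.141, 0, -0.387, 0, 0, 0], [-0.6, 0.191, 0, -0.439, 0, 0, 0]])

```text
clock: 22.08
position: [0.6543, 0.0637, 0.2441]
tool_rot: [-3.14, 0.002, 1.664]
force: [-6.4, -4.0, -4.4]
grip_width: 0.0233
```

Request:
arm_command(deltas=[[-0.6, 0.07, 0, -0.056, 0, 0, 0], [-0.6, 0.148, 0, -0.101, 0, 0, 0], [-0.6, 0.232, 0, -0.134, 0, 0, 0], [-0.6, 0.29, 0, -0.149, 0, 0, 0], [-0.6, 0.349, 0, -0.158, 0, 0, 0], [-0.6, 0.349, 0, -0.158, 0, 0, 0]])

```text
clock: 22.82
position: [0.6493, 0.1171, 0.2685]
tool_rot: [-3.141, 0.001, 1.665]
force: [-10.6, -2.8, 5.7]
grip_width: 0.0231
```

```bash
python3 - <<'E'
from h import *
s,p,R=state(); print(s["clock"],p,s["force"],s["grip_width"])
c,sn=np.cos(PAN[2]),np.sin(PAN[2]); d=p[:2]-PAN[:2]; print("panel",c*d[0]+sn*d[1],-sn*d[0]+c*d[1])
w=cams.grab_frame("wrist");cv2.imwrite("pics/w22.png",w)
E
```

```text
22.825 [0.64926809 0.11708004 0.2684721 ] [-10.6250014   -2.80980458   5.74383621] 0.023127038149724683
panel -0.03633951290484821 -0.08134986826157704
```

View pics/w22.png

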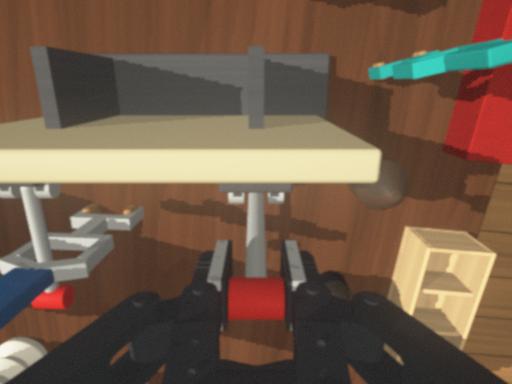

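Request:
arm_command(deltas=[[-0.6, 0.03, 0, -0.01, 0, 0, 0], [-0.6, 0.06, 0, -0.01, 0, 0, 0], [-0.6, 0.06, 0, -0.01, 0, 0, 0]])

```text
clock: 23.25
position: [0.6484, 0.1256, 0.2694]
tool_rot: [-3.141, 0.001, 1.665]
force: [-9.0, -2.6, -0.1]
grip_width: 0.0234
```

Request:
arm_command(deltas=[[-0.6, 0.015, 0, 0, 0, 0, 0], [-0.6, 0.03, 0, 0, 0, 0, 0], [-0.6, 0.03, 0, 0, 0, 0, 0]])

```text
clock: 23.62
position: [0.6481, 0.1296, 0.2695]
tool_rot: [-3.141, 0.001, 1.664]
force: [-9.5, -4.0, 1.4]
grip_width: 0.0231
```

```bash
python3 - <<'E'
from h import *
s,p,R=state(); print(s["clock"],p,s["force"],s["grip_width"])
c,sn=np.cos(PAN[2]),np.sin(PAN[2]); d=p[:2]-PAN[:2]; print("panel",c*d[0]+sn*d[1],-sn*d[0]+c*d[1])
w=cams.grab_frame("wrist");cv2.imwrite("pics/w23.png",w)
E
```

```text
23.625 [0.64805743 0.12964356 0.26950075] [-9.45175196 -4.02744092  1.44624158] 0.023104490453872292
panel -0.023717927356782215 -0.08129139821813729
```

View pics/w23.png

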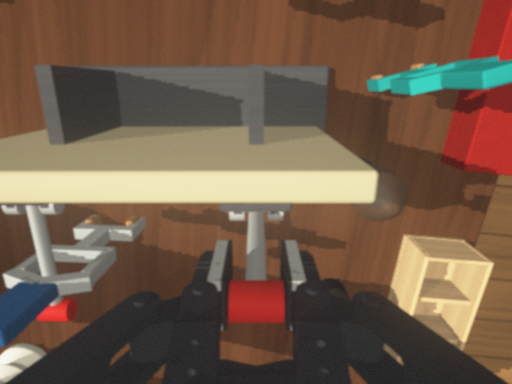

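Request:
arm_command(deltas=[[-0.6, 0.015, 0, 0, 0, 0, 0], [-0.6, 0.03, 0, 0, 0, 0, 0], [-0.6, 0.03, 0, 0, 0, 0, 0]])

```text
clock: 24.05
position: [0.6476, 0.1341, 0.2694]
tool_rot: [-3.141, 0.001, 1.664]
force: [-8.3, -4.5, 1.2]
grip_width: 0.0229
```

Request:
arm_command(deltas=[[-0.6, 0.02, 0, 0, 0, 0, 0], [-0.6, 0.02, 0, 0, 0, 0, 0]])

```text
clock: 24.3
position: [0.6473, 0.1371, 0.2693]
tool_rot: [-3.141, 0.001, 1.664]
force: [-7.9, -3.1, -1.5]
grip_width: 0.0226
```

Request:
arm_command(deltas=[[-0.6, 0.02, 0, 0, 0, 0, 0], [-0.6, 0.02, 0, 0, 0, 0, 0]])

```text
clock: 24.55
position: [0.6472, 0.1384, 0.2692]
tool_rot: [-3.14, 0.004, 1.663]
force: [-8.9, -11.4, 0.2]
grip_width: 0.0229
```

```bash
python3 - <<'E'
from h import *
s,p,R=state(); print(s["clock"],p,s["force"],s["grip_width"])
c,sn=np.cos(PAN[2]),np.sin(PAN[2]); d=p[:2]-PAN[:2]; print("panel",c*d[0]+sn*d[1],-sn*d[0]+c*d[1])
w=cams.grab_frame("wrist");sd=cams.grab_frame("side");tp=cams.grab_frame("top")
cv2.imwrite("pics/w24.png",np.hstack([cv2.resize(sd[70:190,250:350],(320,384)),w[:,100:400]]))
cc=cal("wrist")
for v in ([-.026,-.08,.271],[-.035,-.08,.27],[-.01,0,.215]): print(proj("wrist",P(PAN,v),cc))
E
```

```text
24.55 [0.64724324 0.13842326 0.26920482] [ -8.87135946 -11.38361601   0.16950232] 0.022856710532598225
panel -0.014900569537048092 -0.08128224948539856
[251.22200224 302.38758397]
[251.33323271 317.8088715 ]
[116.15896613 218.77255898]
```

View pics/w24.png

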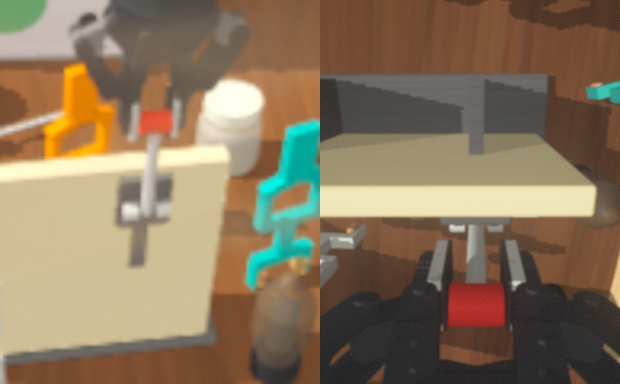

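Request:
arm_command(deltas=[[-0.6, 0.015, 0, 0, 0, 0, 0], [-0.6, 0.015, 0, 0, 0, 0, 0]])

```text
clock: 24.95
position: [0.6473, 0.1387, 0.2691]
tool_rot: [-3.14, 0.006, 1.662]
force: [-9.4, -21.2, 2.8]
grip_width: 0.0231
```

Request:
arm_command(deltas=[[-0.6, -0.015, 0, 0, 0, 0, 0], [-0.2, -0.015, 0, 0, 0, 0, 0], [0.2, -0.015, 0, 0, 0, 0, 0], [0.2, -0.015, 0, 0, 0, 0, 0], [0.2, -0.015, 0, -0.15, 0, 0, 0], [0.2, -0.015, 0, -0.4, 0, 0, 0], [0.2, -0.015, 0, -0.7, 0, 0, 0]])

```text
clock: 25.82
position: [0.6476, 0.1408, 0.3741]
tool_rot: [-3.141, -0.0, 1.666]
force: [0.2, -0.5, -0.1]
grip_width: 0.0513
```

Request:
arm_command(deltas=[[0.2, -0.3, -0.1, 0, 0, 0, 0], [0.2, -0.65, -0.25, 0, 0, 0, 0], [0.2, -1, -0.4, 0, 0, 0, 0], [0.2, -1, -0.4, 0, 0, 0, 0]])

```text
clock: 26.32
position: [0.6018, -0.0192, 0.3735]
tool_rot: [3.141, 0.002, 1.659]
force: [-0.3, 0.4, -0.0]
grip_width: 0.0512
```

```bash
python3 - <<'E'
from h import *
s,p,R=state(); print(s["clock"],p,s["force"],s["grip_width"])
cc=cal("wrist");w=cams.grab_frame("wrist");sd=cams.grab_frame("side");tp=cams.grab_frame("top")
cv2.imwrite("pics/s25.png",cv2.resize(sd[70:230,190:390],(800,640))[:600]);cv2.imwrite("pics/t25.png",tp);cv2.imwrite("pics/w25.png",w)
for v in ([-.026,-.08,.271],[-.037,-.08,.27]): print(proj("wrist",P(PAN,v),cc),proj("top",P(PAN,v)),proj("side",P(PAN,v)))
E
```

```text
26.325 [ 0.60175448 -0.01916446  0.37347086] [-0.3198137   0.41873692 -0.04097681] 0.05120663741957139
[352.11583872 -25.22767424] [185.59240593 132.88960541] [297.39941781 108.08597075]
[350.08463824  -3.85639963] [191.77308602 132.4315506 ] [298.27782156 111.32566467]
```

View pics/s25.png

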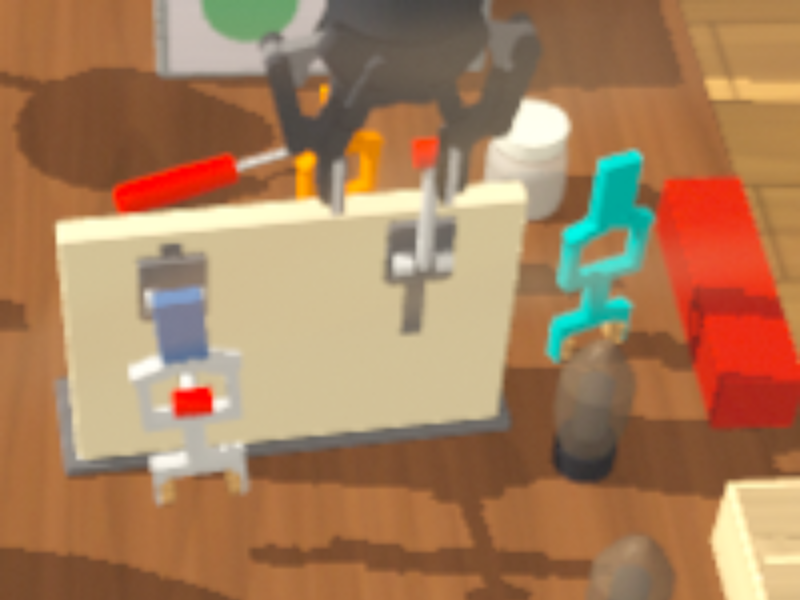

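View pics/t25.png

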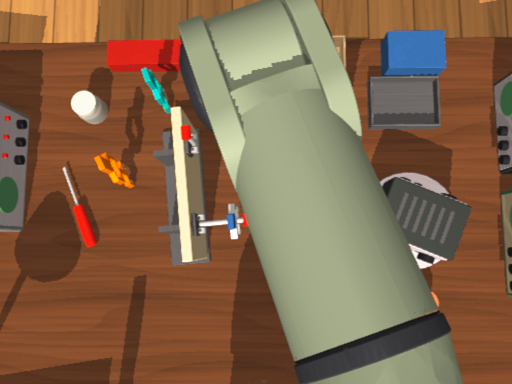

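View pics/w25.png

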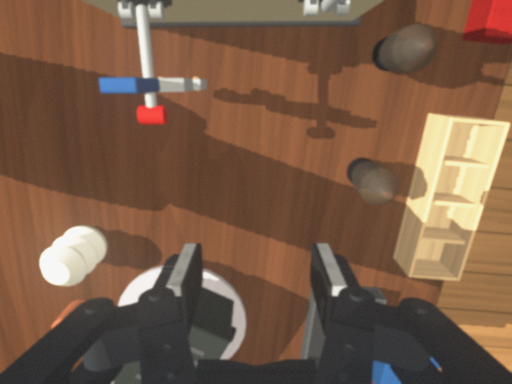

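```bash
python3 - <<'E'
from h import *
s,p,R=state(); print(s["clock"])
sd=cams.grab_frame("side"); a=cv2.imread("pics/side0.png")
z=lambda im,x,y:cv2.resize(im[y:y+85,x:x+55],(390,600),interpolation=cv2.INTER_CUBIC)
cv2.imwrite("pics/s26.png",np.hstack([z(a,275,110),z(sd,210,125)]))
E
```

```text
26.475
```

View pics/s26.png

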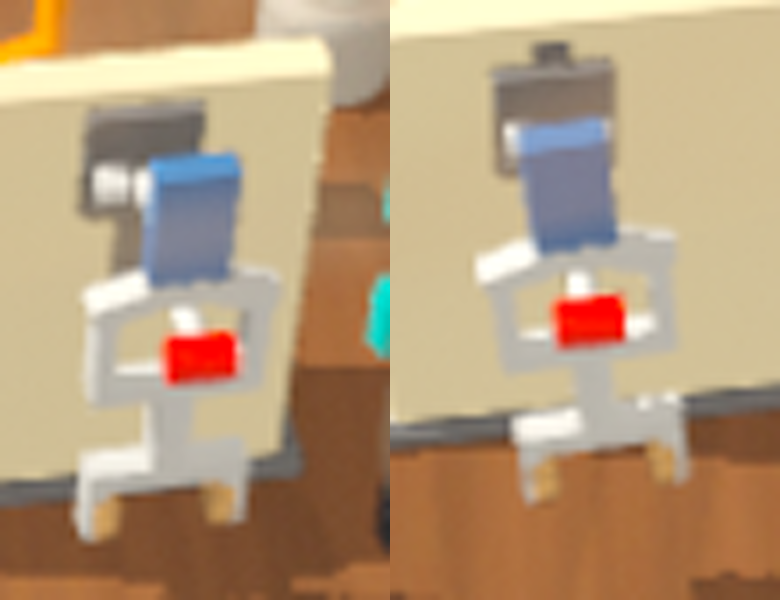

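```bash
python3 - <<'E'
from h import *
print(job.job_done(), telemetry.observe()["clock"])
E
```

```text
the job is handed in; nothing more can be done
the job is handed in; nothing more can be done
```

I've handed the job in. The puller now hangs on the hook that was folded (place_1, near the robot), and the hook it came from (place_2) is folded up. The whole job took about 27 s.

- **Opening the empty hook:** I pinched its roller and swung it down until it pushed back with about 40 N at its stop.
- **Moving the puller:** I carried the steel puller with the blue tab across and lowered it in 1–2 mm steps. My last step went a little too far: the downward force reached about 40 N on the hook at its stop. I eased back to about 7 N before opening the fingers, and it did not drop.
- **Folding the emptied hook:** I swung it up until it pushed back with about 21 N. In the top view its roller is at (186,132); I expected (185.6,132.9) for fully folded.

In the last pictures the puller hangs clear of the gripper, leaning perhaps 2–3° by a rough reading of the side view. The open hook's roller is where it was before loading. The valves and the insulator are still standing; I judged that by eye and did not measure their positions. The wrist force at the end was about zero.

Two checks were less clean. Each roller slipped several millimetres in the pads while its hook was swinging, so I used the rise in force to tell when it reached the stop. The 40 N readings were on hooks held or loaded by the fingers, not on the arm or the gripper's body.

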